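# Fit the burr holder into the setting stand's spindle

## Task

Take the tool holder with the small barrel-shaped burr out of the wooden rack and seat its tapered shank fully home in the spindle of the grey setting stand, with the flange slots down over the two drive dogs; feel for the slots with light pressure, never forcing it. Then turn the seated holder clockwise (seen from above), which carries the spindle with it, until the spindle comes gently up against its stop, and let go. Leave the other holders, the granite offcut and the wrench where they are.

Things in the scene. Friction and masses are not known exactly. Their poses are not given: they have to be found in the camera images.
- holder_collar (a point): Holder to be fitted: steel, 0.5 kg, in any of the rack's 3 places. Point on its axis at mid-height of the plain collar where it is gripped: 40 mm across, 36 mm tall, with two upright flats 32 mm apart, normals along this frame's +x and -x (pinch across them). z up. Nut and small barrel burr (23 mm across) end 34 mm above this point, the flange's top is 24 mm below. Half a turn makes no difference.
- holder: The same holder; origin on the axis at the flange's underside, 34 mm below holder_collar, same axes. Flange 52 mm across, 10 mm thick, with two slots through it, 14.4 mm wide, on the +y and -y sides, from 16.5 mm off the axis to the rim. Below: taper shank 44 mm long, 31 mm across at the flange, 18 mm at its end, then a stud to 56 mm below the origin.
- spindle_face (a point): Centre of the flat top of the stand's steel spindle, 110 mm above the bench; axes of the stand (it does not turn with the spindle), z up. Spindle 63 mm across; tapered bore 32.4 mm across at the face, 19.6 mm at 44 mm depth, open below. Home: the holder's flange lies flat on this face, holder at this point. Unless the slots are over the dogs, the flange rests on them 8 mm higher.
- stand: Grey stand fixed to the bench, foot 150 mm square, round housing 100 mm across, 97 mm tall. Origin under its centre. On the spindle's face stand two opposite dogs, 12 mm wide, 8 mm high, from 19.5 to 29.5 mm off the axis; they and the spindle turn about z, stiffly (0.25 N m of sliding friction, no spring). Slots go over dogs within about 0.04 rad. The spindle's angle is not measured.
- stop_pin (a point): Top of the pin (8 mm across) on the housing's +x side, 42 mm off the axis, that stops the spindle's lug when it turns clockwise (from above). At the stop a seated holder, turned clockwise, has its x axis along the stand's x (or opposite), within 2 degrees or so, and the dogs are near the stand's +y and -y. At the start the spindle stands 0.5 to 1.4 rad anticlockwise of the stop.
- rack: Fixed wooden rack, 110 x 285 mm, 66 mm tall, with three square places 34 mm wide, 85 mm apart along its y. Origin under its centre. Holders hang in it with their flanges on its top.
- wheel_holder: Another holder in the rack, topped by a grooved aluminium profile wheel 54 mm across. To be left alone. Origin on its axis at the flange's underside, top 62 mm above.
- core_holder: Another holder in the rack, topped by an open steel tube (core bit) 48 mm across. To be left alone. Origin on its axis at the flange's underside, top 64 mm above.
- offcut: Loose granite offcut, 90 x 70 x 50 mm, on the bench. To be left alone. Origin under its centre.
- wrench: Loose steel wrench lying on the bench. To be left alone.

How it is judged:
By the outcome, as a careful person would: the job done as asked, in the order asked, and still so for the second after the job is handed in, with the robot touching nothing.
It also fails if it takes over 72 s, if anything falls off the work surface, if the arm or the gripper's body presses on something with over 40 N, if the wrist force passes 120 N, or if a joint passes its speed limit or range.

## Robot

A 6-joint arm with a two-finger parallel gripper is mounted at the origin on the work surface. World frame = base frame: x ahead of the robot, y to its left, z up, the work surface at z = 0. Lengths are in m, angles in rad, forces in N, time in s.
With the tool pointing down it reaches from about 0.375 to 0.9 m from the base axis. Payload 3.1 kg.
Tool frame: the origin (TCP) lies at the very end of the fingers, on their centre line; the grasp point (between the pads) lies 19 mm behind it; z points along the fingers, y is the line along which they close (so a half turn about z gives the same grasp; the last joint's range is limited). The gripper opens to 87 mm and grips with 3 to 60 N. Pads are 19 mm wide; open, the fingers measure 117 mm over their backs; the gripper's body (75 mm by 190 mm) begins 51 mm behind the grasp point.
Start: joints at [1.036, 0.527, 1.433, -0, 1.181, -0.178], TCP at [0.218, 0.586, 0.223] pointing down, gripper open.
Joint ranges: [-3.08, 3.08], [-0.75, 2.2], [0.22, 2.44], [-1.43, 4.57], [0, 2.65], [-2.85, 2.85]. Speed limits (rad/s): [2.79, 2.79, 3.14, 3.14, 3.14, 3.14].

## Interface

Orientations are given as a unit quaternion [x, y, z, w].
In Python, from rig import status, viewer, robot gives the robot as it stands.
- The arm moves only by the tool arm_command, never from a script. Its arguments are lists of equal length, an entry for each row: "delta_rot": the turn, a rotation vector about the tool's x, y, z in degrees, a list of three; "delta_pos": the shift along the tool's x, y, z in m, a list of three; "gripper": the closure, from -1 (fully open) to 1 (shut). In form: {"delta_rot": [[rx, ry, rz], ...], "delta_pos": [[dx, dy, dz], ...], "gripper": [gripper, ...]}. A call has 1 to 12 rows; each row is the pose to reach, as a shift and turn from the pose commanded when the call began, along the tool's axes at that moment; what a row does not reach only later rows make up. A row lasts 1/12 s, in which the tool goes at most 41.7 mm and 7.16 degrees, less where a joint would pass 70% of its speed; a pose out of reach is approached as far as the arm can. A call with a gripper value outside its range is refused whole. The fingers move at their own pace and stop on an object; "grip_force" is the grip in N (left out, the last holds). Time passes only in rows, so rows that repeat a pose let the fingers close. It gives the time, the measured TCP pose, the force, the opening and the grip force at its end, in the units of the state.
- status.get_obs(): the state, without advancing time (a new reading comes with each control period).
- viewer.camera(name): name is "scene" or "top" or "wrist"; returns a dict with "pixels" (384x512x3 uint8, blue, green, red), "fx", "fy", "cx", "cy" (pixels), "pose" (4x4, takes a point from camera to world coordinates); the wrist camera has in their place "mount" (4x4, takes a point from camera to tool coordinates, whose origin is the TCP and whose axes are the flange's). Camera axes: x right, y down, z forward; pixel columns grow to the right and rows downward; lengths in m; the calibration is good to about 2 mm. A picture is of the moment at which its call begins: read the wrist's pose just before it. There is no depth.
- robot.hand_in(): hands the job in; it is judged then, once.
The state is a dict: "time": time; "q": joint angles; "joint_velocities": joint speeds; "joint_torque": joint torques, N m; "position": TCP position; "tool_rot": TCP orientation; "ft_force": force on the tool from outside, world axes, zero at the start; "moment": the same for the moment, N m; "grip_width": finger opening in m; "grip_force": force on a finger pad.
Only numpy, scipy, OpenCV 4.12 (cv2) and the standard library are available. Lean on these libraries where they do the work, as an engineer would, in place of code of your own. Each camera call takes 0.05 s, during which the arm holds its last target. There are 200 camera calls.

## Working session

There is one attempt and no reset: what is moved stays moved. The work goes in short steps, Python scripts to look and compute and a tool call to move; the robot and the scene stay as the last step left them, time stands still between calls to the robot, and variables do not carry over. Pictures are saved under pics/ and viewed, at most 10 in all, crops included, and the job is handed in when it is done.

Besides the shell and the picture viewer there is one more tool, called after ">>>" in YAML: its name, and indented under it one key for each argument. arm_command: Moves the arm, as the interface text tells. Its arguments: {"type":"object","properties":{"delta_rot":{"type":"array","items":{"type":"array","items":{"type":"number"}}},"delta_pos":{"type":"array","items":{"type":"array","items":{"type":"number"}}},"gripper":{"type":"array","items":{"type":"number"}},"grip_force":{"type":"number"}},"required":["delta_rot","delta_pos","gripper"]}

```bash
ls; mkdir -p pics; cat > h.py <<'E'
import numpy as np,cv2
from scipy.spatial.transform import Rotation as R
from rig import status,viewer,robot
def cam(n):
    s=status.get_obs(); c=viewer.camera(n)
    if n=='wrist':
        T=np.eye(4);T[:3,:3]=R.from_quat(s['tool_rot']).as_matrix();T[:3,3]=s['position']
        c['pose']=T@np.array(c['mount'])
    c['pose']=np.array(c['pose']);return c
def ray(c,u,v,z):
    P=c['pose'];d=P[:3,:3]@np.array([(u-c['cx'])/c['fx'],(v-c['cy'])/c['fy'],1]);o=P[:3,3]
    return o+d*(z-o[2])/d[2]
def proj(c,p):
    P=c['pose'];q=P[:3,:3].T@(np.array(p)-P[:3,3]);return np.array([c['fx']*q[0]/q[2]+c['cx'],c['fy']*q[1]/q[2]+c['cy']])
E
python3 - <<'E'
from h import *
import pickle
C={n:cam(n) for n in('top','scene','wrist')}
pickle.dump(C,open('c0.pkl','wb'))
s=status.get_obs();print(s)
for n,c in C.items():print(n,c['pose'].round(3).tolist(),c['fx'],c['cx'],c['cy'])
print(np.array(C['wrist']['mount']).round(3))
cv2.imwrite('pics/top0.png',cv2.resize(C['top']['pixels'],(800,600)))
cv2.imwrite('pics/scene0.png',cv2.resize(C['scene']['pixels'],(800,600)))
E
```

```text
pics
{'time': 0.15, 'q': array([ 1.03552819e+00,  5.28284998e-01,  1.43361810e+00,  1.00463769e-05,
        1.18137268e+00, -1.78514225e-01]), 'joint_velocities': array([ 0.00079414, -0.00221882, -0.00244196, -0.00038625,  0.00092772,
       -0.00050519]), 'joint_torque': array([ 9.37724053e-05, -4.40435064e+01, -1.76841009e+01,  6.32743165e-02,
        5.52684010e-02, -7.37041182e-05]), 'position': array([0.21795918, 0.58516575, 0.22177331]), 'tool_rot': array([ 1.77434335e-01,  9.84132282e-01, -7.86909917e-04, -2.98363330e-04]), 'ft_force': array([-0.01539847,  0.15250207, -0.49106674]), 'moment': array([ 0.01063213, -0.04715872,  0.0179491 ]), 'grip_force': 0.0, 'grip_width': 0.08712237886593974}
top [[-0.106, -0.974, 0.2, 0.395], [-0.994, 0.102, -0.027, -0.042], [0.005, -0.202, -0.979, 1.224], [0.0, 0.0, 0.0, 1.0]] 486.77628949146697 245.6316693099915 194.84368354720104
scene [[0.114, 0.621, -0.775, 1.453], [0.993, -0.08, 0.082, -0.158], [-0.011, -0.78, -0.626, 0.751], [0.0, 0.0, 0.0, 1.0]] 364.85368762322804 249.9758792609656 194.04499179127438
wrist [[0.35, 0.899, 0.262, 0.146], [0.937, -0.335, -0.101, 0.613], [-0.003, 0.281, -0.96, 0.385], [0.0, 0.0, 0.0, 1.0]] 325.40246880648755 262.88132299132127 192.11526165105096
[[-0.001 -0.96  -0.281  0.077]
 [ 1.    -0.    -0.001  0.001]
 [ 0.001 -0.281  0.96  -0.163]
 [ 0.     0.     0.     1.   ]]
```

View pics/top0.png

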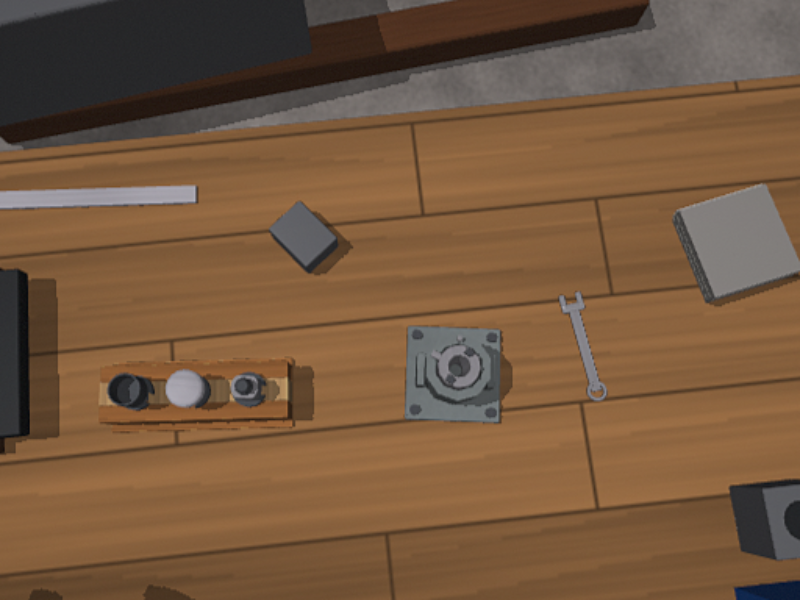

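View pics/scene0.png

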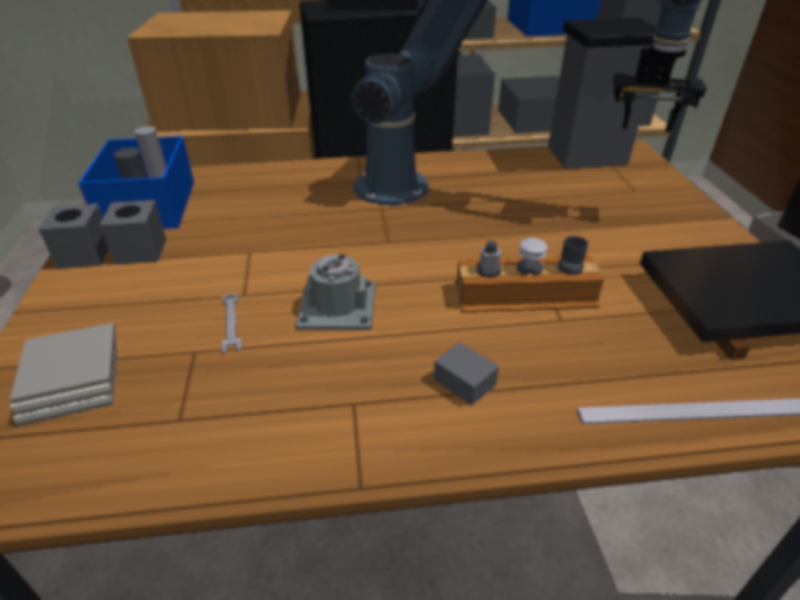

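```bash
python3 - <<'E'
from h import *
import pickle
C=pickle.load(open('c0.pkl','rb'));c=C['top']
f=.64
for n,u,v,z in [('burr',246,383,.134),('wheel',187,388,.128),('core',127,387,.13),('face',460,367,.11),('footTL',408,327,.01),('footTR',500,330,.01),('footBR',499,421,.01),('footBL',405,418,.01),('rackTR',290,361,.066),('rackBR',290,422,.066),('rackTL',101,368,.066),('rackBL',100,420,.066),('offcut',303,236,.05)]:
    print(n,ray(c,u*f,v*f,z).round(4))
I=c['pixels']
a=cv2.resize(I[200:285,245:335],(540,510),interpolation=cv2.INTER_CUBIC)
cv2.imwrite('pics/stand.png',a)
E
```

```text
burr [0.5241 0.137  0.134 ]
wheel [0.5266 0.2227 0.128 ]
core [0.5368 0.3075 0.13  ]
face [ 0.5174 -0.1735  0.11  ]
footTL [ 0.6018 -0.1097  0.01  ]
footTR [ 0.5813 -0.2573  0.01  ]
footBR [ 0.4369 -0.2359  0.01  ]
footBL [ 0.4572 -0.0886  0.01  ]
rackTR [0.5587 0.0789 0.066 ]
rackBR [0.4667 0.0864 0.066 ]
rackTL [0.5782 0.3662 0.066 ]
rackBL [0.4997 0.3702 0.066 ]
offcut [0.7599 0.0436 0.05  ]
```

View pics/stand.png

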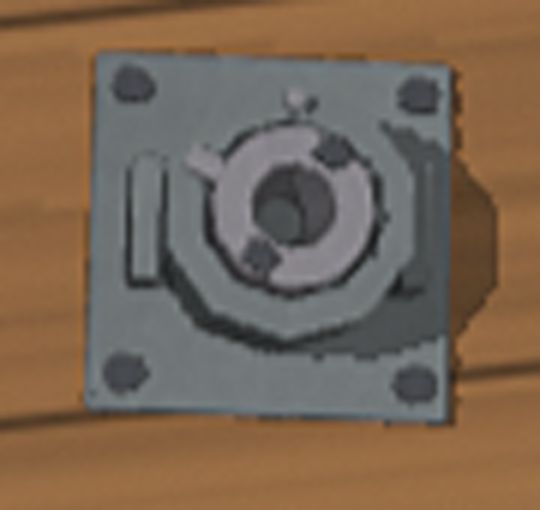

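The crop shows the bore centre at (292,205), dogs at (333,152) and (262,258), the lug at (205,162) and the pin at (298,98). So the stand's +x points near world +x. The burr holder is the rack place nearest the stand. Next I move over the rack.

>>> arm_command:
  delta_rot:
    - [0,0,0]
    - [0,0,0]
    - [0,0,0]
    - [0,0,0]
    - [0,0,0]
    - [0,0,0]
    - [0,0,0]
    - [0,0,0]
    - [0,0,0]
    - [0,0,0]
    - [0,0,0]
    - [0,0,0]
  delta_pos:
    - [-0.443,-0.313,-0.03]
    - [-0.443,-0.313,-0.03]
    - [-0.443,-0.313,-0.03]
    - [-0.443,-0.313,-0.03]
    - [-0.443,-0.313,-0.03]
    - [-0.443,-0.313,-0.03]
    - [-0.443,-0.313,-0.03]
    - [-0.443,-0.313,-0.03]
    - [-0.443,-0.313,-0.03]
    - [-0.443,-0.313,-0.03]
    - [-0.443,-0.313,-0.03]
    - [-0.443,-0.313,-0.03]
  gripper: [-1,-1,-1,-1,-1,-1,-1,-1,-1,-1,-1,-1]

```text
time: 1.15
position: [0.5003, 0.1714, 0.2502]
tool_rot: [0.178, 0.984, 0.0, -0.0]
ft_force: [0.6, 0.7, 0.7]
grip_width: 0.0871
grip_force: 0.0
```

```bash
python3 - <<'E'
from h import *
import pickle
c=cam('wrist');s=status.get_obs();print(s['time'],s['position'],s['q'].round(3))
pickle.dump(c,open('c1.pkl','wb'))
cv2.imwrite('pics/w1.png',cv2.resize(c['pixels'],(800,600)))
print(proj(c,[.524,.137,.134]))
E
```

```text
1.2 [0.50669367 0.1650572  0.25089976] [ 0.109  0.367  1.633 -0.007  1.135 -1.098]
[236.30026241 223.25598019]
```

View pics/w1.png

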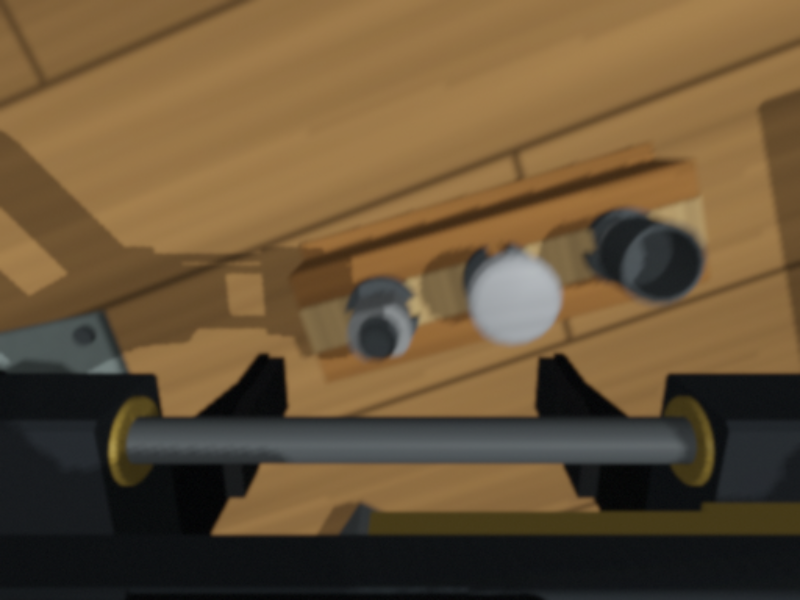

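The wrist view shows the burr at (380,335), the wheel at (515,298) and the core bit at (650,255). I'll go lower for a sharper look at the flats and slots.

>>> arm_command:
  delta_rot:
    - [0,0,0]
    - [0,0,0]
    - [0,0,0]
    - [0,0,0]
    - [0,0,0]
    - [0,0,0]
  delta_pos:
    - [0.005,0,0.065]
    - [0.005,0,0.065]
    - [0.005,0,0.065]
    - [0.005,0,0.065]
    - [0.005,0,0.065]
    - [0.005,0,0.065]
  gripper: [-1,-1,-1,-1,-1,-1]

```text
time: 1.7
position: [0.4964, 0.1756, 0.1868]
tool_rot: [0.177, 0.984, 0.001, 0.002]
ft_force: [-0.8, 0.0, 0.2]
grip_width: 0.087
grip_force: 0.0
```

```bash
python3 - <<'E'
from h import *
import pickle
c=cam('wrist');s=status.get_obs();print(s['time'],s['position'],s['q'].round(3))
pickle.dump(c,open('c2.pkl','wb'))
p=proj(c,[.524,.137,.1]);print(p)
u,v=p.astype(int);x0,y0=max(u-90,0),max(v-80,0);print(x0,y0)
cv2.imwrite('pics/w2.png',cv2.resize(c['pixels'][y0:y0+150,x0:x0+200],(800,600),interpolation=cv2.INTER_CUBIC))
E
```

```text
1.75 [0.49629472 0.17562844 0.18687325] [ 0.128  0.443  1.72  -0.     0.975 -1.087]
[230.32256234 241.66379376]
140 161
```

View pics/w2.png

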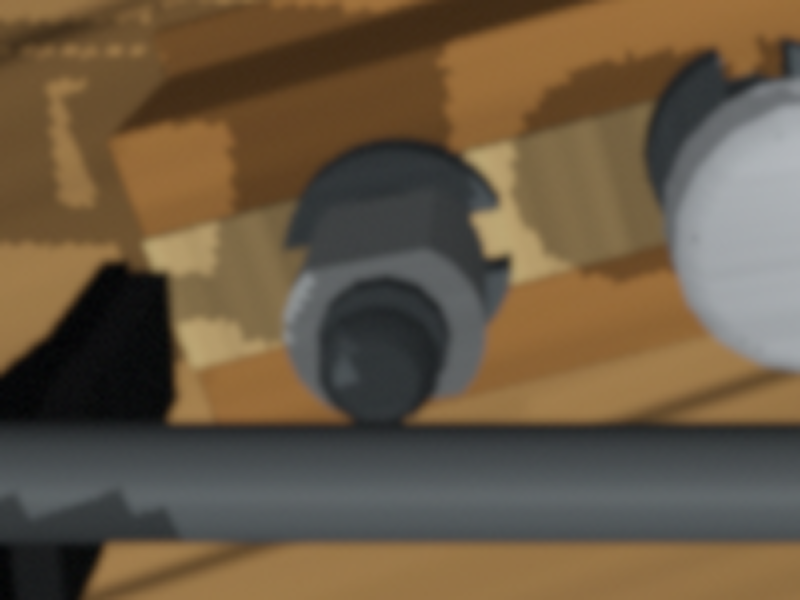

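```bash
python3 - <<'E'
from h import *
import pickle
c=pickle.load(open('c2.pkl','rb'))
g=lambda x,y,z: ray(c,140+x/4-.375,161+y/4-.375,z)
a,b=g(290,245,.076),g(497,205,.076);d=b-a;print('slot',a,b,np.linalg.norm(d),np.degrees(np.arctan2(d[1],d[0])))
a2,b2=g(305,265,.118),g(432,247,.118);d2=b2-a2;print('flat',a2,b2,np.linalg.norm(d2),np.degrees(np.arctan2(d2[1],d2[0])))
n=np.array([d[1],-d[0]])/np.linalg.norm(d[:2]);print('n',n)
print('ctr from slot',(a+b)[:2]/2-7.2e-3*n,'ctr from flat',(a2+b2)[:2]/2-.016*n)
print('burr',g(378,365,.134), 'collar mid L/R',(g(285,315,.118)+g(487,325,.118))/2,np.linalg.norm(g(285,315,.118)-g(487,325,.118)))
t=pickle.load(open('c0.pkl','rb'))['top']
h=lambda x,y,z: ray(t,245+x/6-.4,200+y/6-.4,z)
for nm,x,y,z in[('bore',292,205,.11),('d1',333,152,.118),('d2',262,258,.118),('lug',205,162,.105),('pin',298,98,.11)]:print(nm,h(x,y,z).round(4))
d=h(333,152,.118)-h(262,258,.118);print(np.linalg.norm(d),np.degrees(np.arctan2(d[1],d[0])))
E
```

```text
slot [0.50987908 0.1225912  0.076     ] [0.51720351 0.16959604 0.076     ] 0.047572076012247194 81.14322983395124
flat [0.50141508 0.13606111 0.118     ] [0.50646857 0.16018201 0.118     ] 0.024644583858705243 78.16731322307557
n [ 0.98807631 -0.15396492]
ctr from slot [0.50642715 0.14720217] ctr from flat [0.4881326  0.15058499]
burr [0.51883746 0.14556544 0.134     ] collar mid L/R [0.51752312 0.14635027 0.118     ] 0.039195927821027016
bore [ 0.5203 -0.1712  0.11  ]
d1 [ 0.5379 -0.1884  0.118 ]
d2 [ 0.5005 -0.1564  0.118 ]
lug [ 0.5409 -0.1404  0.105 ]
pin [ 0.5612 -0.1787  0.11  ]
0.0491757039842785 -40.55315323924006
```

The crop shows the holder's slots along about 81° in world, so its flats face about -9.5°. Centre is near (0.520, 0.1455), and three separate estimates agree on this to within 2 mm. I'll take one quick look at the stand before grasping.

>>> arm_command:
  delta_rot:
    - [0,0,0]
    - [0,0,0]
    - [0,0,0]
    - [0,0,0]
    - [0,0,0]
    - [0,0,0]
    - [0,0,0]
    - [0,0,0]
    - [0,0,0]
    - [0,0,0]
    - [0,0,0]
    - [0,0,0]
  delta_pos:
    - [-0.173,-0.318,-0.03]
    - [-0.173,-0.318,-0.03]
    - [-0.173,-0.318,-0.03]
    - [-0.173,-0.318,-0.03]
    - [-0.173,-0.318,-0.03]
    - [-0.173,-0.318,-0.03]
    - [-0.173,-0.318,-0.03]
    - [-0.173,-0.318,-0.03]
    - [-0.173,-0.318,-0.03]
    - [-0.173,-0.318,-0.03]
    - [-0.173,-0.318,-0.03]
    - [-0.173,-0.318,-0.03]
  gripper: [-1,-1,-1,-1,-1,-1,-1,-1,-1,-1,-1,-1]

```text
time: 2.75
position: [0.5459, -0.1827, 0.2158]
tool_rot: [0.177, 0.984, 0.0, 0.0]
ft_force: [0.5, 0.2, 0.2]
grip_width: 0.0869
grip_force: 0.0
```

```bash
python3 - <<'E'
from h import *
import pickle
cam('wrist');c=cam('wrist');s=status.get_obs();print(s['time'],s['position'],s['q'].round(3),s['tool_rot'])
pickle.dump(c,open('c3.pkl','wb'))
p=proj(c,[.5195,-.172,.11]);print(p)
u,v=p.astype(int);x0,y0=max(u-100,0),max(v-75,0);print(x0,y0)
cv2.imwrite('pics/w3.png',cv2.resize(c['pixels'][y0:y0+150,x0:x0+200],(800,600),interpolation=cv2.INTER_CUBIC))
E
```

```text
2.85 [ 0.54570315 -0.18162873  0.21545046] [-0.516  0.469  1.568  0.     1.106 -1.732] [ 1.76570236e-01  9.84287989e-01  2.36054297e-04 -2.24775847e-04]
[262.36095995 158.37549006]
162 83
```

View pics/w3.png

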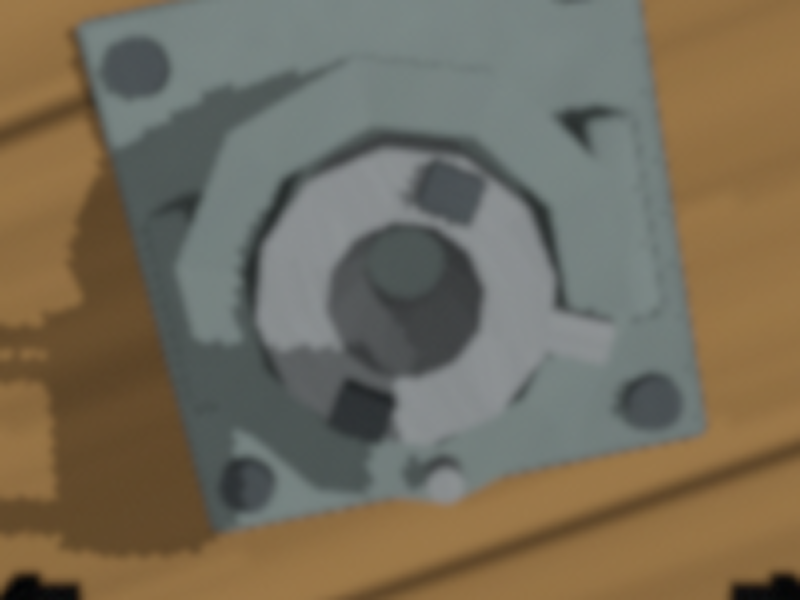

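Clear view: bore centre at (406,298), dogs at (450,192) and (362,411), pin at (445,482), lug at (585,338).

```bash
python3 - <<'E'
from h import *
import pickle
c=pickle.load(open('c3.pkl','rb'))
g=lambda x,y,z: ray(c,162+x/4-.375,83+y/4-.375,z)
ang=lambda d:np.degrees(np.arctan2(d[1],d[0]))
b=g(406,298,.11);print('bore',b,'width',np.linalg.norm(g(328,298,.11)-g(484,298,.11)),'rim',g(406,295,.11),np.linalg.norm(g(256,295,.11)-g(556,295,.11)))
d1,d2=g(450,192,.118),g(362,411,.118);print('dogs',d1,d2,np.linalg.norm(d1-d2),ang(d1-d2),'mid',(d1+d2)/2)
e1,e2=g(220,532,.01),g(705,432,.01);print('foot edge',np.linalg.norm(e1-e2),ang(e2-e1), 'left edge',ang(g(220,532,.01)-g(78,28,.01)))
for z in(.1,.11,.12):
  p=g(445,482,z);print('pin',p-b,np.linalg.norm((p-b)[:2]),ang(p-b))
l=g(585,338,.105)-b;print('lug',ang(l))
E
```

```text
bore [ 0.51873459 -0.17103522  0.11      ] width 0.03250222629605079 rim [ 0.51814322 -0.17081527  0.11      ] 0.06246346652103691
dogs [ 0.50059304 -0.15501751  0.118     ] [ 0.53637986 -0.18733185  0.118     ] 0.048217357154945316 137.91898970215323 mid [ 0.51848645 -0.17117468  0.118     ]
foot edge 0.14747764274732775 81.86237030149915 left edge -7.743238473706611
pin [ 0.04396238 -0.0069772  -0.01      ] 0.044512607160097445 -9.018111088366144
pin [ 0.04076204 -0.00612943  0.        ] 0.04122030410247952 -8.551552491749492
pin [ 0.03756169 -0.00528165  0.01      ] 0.03793120864802268 -8.004039590736486
lug 55.600976082114265
```

>>> arm_command:
  delta_rot:
    - [0,0,7]
    - [0,0,14]
    - [0,0,21]
    - [0,0,28]
    - [0,0,35]
    - [0,0,42]
    - [0,0,49]
    - [0,0,56]
    - [0,0,63]
    - [0,0,70]
    - [0,0,77]
    - [0,0,79.1]
  delta_pos:
    - [0.012,0.025,0]
    - [0.024,0.05,0]
    - [0.036,0.075,0]
    - [0.048,0.1,0]
    - [0.06,0.125,0]
    - [0.072,0.15,0]
    - [0.084,0.175,0]
    - [0.096,0.2,0]
    - [0.108,0.225,0]
    - [0.12,0.25,0]
    - [0.13,0.28,0]
    - [0.138,0.298,0]
  gripper: [-0.4,-0.4,-0.4,-0.4,-0.4,-0.4,-0.4,-0.4,-0.4,-0.4,-0.4,-0.4]

```text
time: 3.85
position: [0.5196, 0.1481, 0.2155]
tool_rot: [0.764, 0.645, 0.0, -0.0]
ft_force: [0.1, 0.7, 0.7]
grip_width: 0.0607
grip_force: 0.0
```

>>> arm_command:
  delta_rot:
    - [0,0,0]
    - [0,0,0]
  delta_pos:
    - [0,0,0]
    - [0,0,0]
  gripper: [-0.4,-0.4]

```text
time: 4.02
position: [0.5197, 0.146, 0.2153]
tool_rot: [0.762, 0.648, -0.0, 0.0]
ft_force: [0.3, -0.3, 0.4]
grip_width: 0.0611
grip_force: 0.0
```

```bash
cat > st.py <<'E'
from h import *
import sys
s=status.get_obs();M=R.from_quat(s['tool_rot']).as_matrix()
print(round(s['time'],2),s['position'].round(4),'yaw',np.degrees(np.arctan2(M[1,1],M[0,1])).round(2),'tilt',M[:,2].round(4),'F',s['ft_force'].round(1),'M',s['moment'].round(2),'w',s['grip_width'].round(4),s['grip_force'],'q',s['q'].round(2))
if len(sys.argv)>1:
    t=np.array(eval(sys.argv[1]));print('delta tool',(M.T@(t-s['position'])).round(4))
E
python3 st.py "[.520,.1455,.081]"
```

```text
Traceback (most recent call last):
  File "st.py", line 4, in <module>
    print(round(s['time'],2),s['position'].round(4),'yaw',np.degrees(np.arctan2(M[1,1],M[0,1])).round(2),'tilt',M[:,2].round(4),'F',s['ft_force'].round(1),'M',s['moment'].round(2),'w',s['grip_width'].round(4),s['grip_force'],'q',s['q'].round(2))
                                                                                                                                                                                        ^^^^^^^^^^^^^^^^^^^^^
AttributeError: 'float' object has no attribute 'round'
```

>>> arm_command:
  delta_rot:
    - [0,0,0]
    - [0,0,0]
    - [0,0,0]
    - [0,0,0]
    - [0,0,0]
    - [0,0,0]
    - [0,0,0]
    - [0,0,0]
  delta_pos:
    - [0,0,0.03]
    - [0,0,0.06]
    - [0,0,0.08]
    - [0,0,0.1]
    - [0,0,0.115]
    - [0,0,0.125]
    - [0,0,0.134]
    - [0,0,0.134]
  gripper: [-0.4,-0.4,-0.4,-0.4,-0.4,-0.4,-0.4,-0.4]

```text
time: 4.68
position: [0.5199, 0.1435, 0.0798]
tool_rot: [0.764, 0.646, -0.001, -0.001]
ft_force: [0.2, -0.5, -0.3]
grip_width: 0.0609
grip_force: 0.0
```

>>> arm_command:
  delta_rot:
    - [0,0,0]
    - [0,0,0]
    - [0,0,0]
    - [0,0,0]
    - [0,0,0]
    - [0,0,0]
    - [0,0,0]
    - [0,0,0]
  delta_pos:
    - [0,0,0]
    - [0,0,0]
    - [0,0,0]
    - [0,0,0]
    - [0,0,0]
    - [0,0,0]
    - [0,0,0]
    - [0,0,0]
  gripper: [0,0.1,0.2,0.25,0.3,0.35,0.4,0.4]
  grip_force: 25

```text
time: 5.35
position: [0.5214, 0.1441, 0.0817]
tool_rot: [0.763, 0.646, 0.001, 0.0]
ft_force: [0.9, -1.4, 3.5]
grip_width: 0.0319
grip_force: 25.0
```

```bash
sed -i "s/s\['grip_width'\].round(4)/round(s['grip_width'],4)/" st.py; python3 st.py
```

```text
5.35 [0.5214 0.1441 0.0817] yaw -9.53 tilt [ 0.0013 -0.     -1.    ] F [ 0.9 -1.4  3.5] M [-0.13 -0.02  0.03] w 0.0319 24.961218810640275 q [ 0.06  0.63  1.76 -0.    0.75  0.23]
```

Grasped, with 31.9 mm across the flats. Lifting.

>>> arm_command:
  delta_rot:
    - [0,0,0]
    - [0,0,0]
    - [0,0,0]
    - [0,0,0]
    - [0,0,0]
    - [0,0,0]
    - [0,0,0]
    - [0,0,0]
    - [0,0,0]
  delta_pos:
    - [0,0,-0.01]
    - [0,0,-0.02]
    - [0,0,-0.04]
    - [0,0,-0.06]
    - [0,0,-0.08]
    - [0,0,-0.1]
    - [0,0,-0.12]
    - [0,0,-0.138]
    - [0,0,-0.138]
  gripper: [0.4,0.4,0.4,0.4,0.4,0.4,0.4,0.4,0.4]
  grip_force: 40

```text
time: 6.1
position: [0.5227, 0.1444, 0.2231]
tool_rot: [0.763, 0.646, 0.003, 0.002]
ft_force: [0.6, -0.5, -3.6]
grip_width: 0.0318
grip_force: 40.0
```

```bash
python3 st.py "[.5185,-.171,.215]"; python3 - <<'E'
from h import *
import pickle
c=cam('wrist');pickle.dump(c,open('c4.pkl','wb'))
s=status.get_obs();p=proj(c,s['position']+[0,0,.034]);print(p)
u,v=p.astype(int);y0=max(v-90,0);x0=u-100;print(x0,y0)
cv2.imwrite('pics/w4.png',cv2.resize(c['pixels'][y0:y0+150,x0:x0+200],(800,600),interpolation=cv2.INTER_CUBIC))
E
```

```text
6.1 [0.5227 0.1444 0.2231] yaw -9.54 tilt [ 7.4e-03  6.0e-04 -1.0e+00] F [ 0.6 -0.5 -3.6] M [-0.08  0.02  0.02] w 0.0318 39.95508556254208 q [0.06 0.41 1.65 0.   1.08 0.23]
delta tool [-0.3117  0.0481  0.0078]
[261.1060168  276.43721886]
161 186
```

View pics/w4.png

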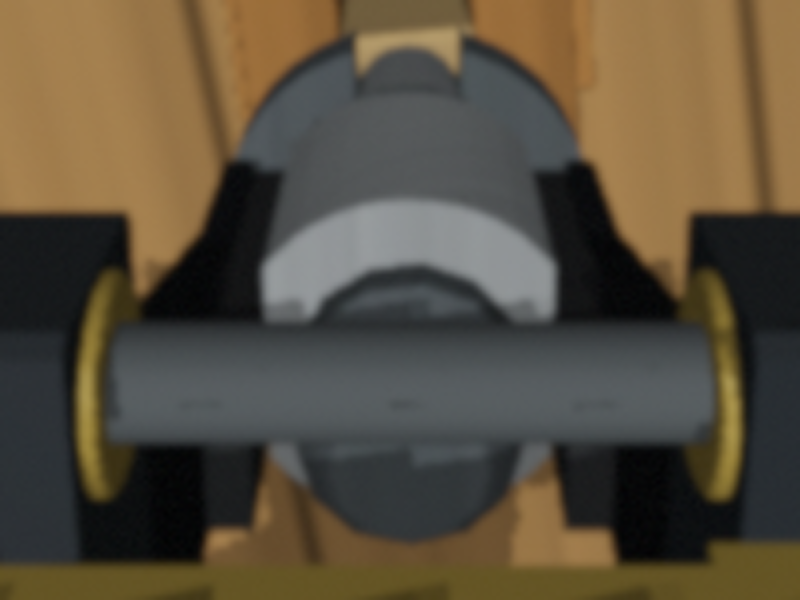

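The holder sits square in the fingers, with the slot centred at x≈408. I'll compute its offset along tool x from the collar edge (410,197) and the burr edge (410,540).

```bash
python3 - <<'E'
from h import *
import pickle
c=pickle.load(open('c4.pkl','rb'));c['pose']=np.array(c['mount'])
g=lambda x,y,z: ray(c,161+x/4-.375,186+y/4-.375,z).round(4)
print(g(410,197,-.0363),'-> minus .020')
print(g(410,540,-.0523),'-> plus ~.0115 (top) ', g(410,540,-.045))
E
python3 st.py "[.5185,-.171,.205]"
```

```text
[ 0.0221  0.0002 -0.0363] -> minus .020
[-0.0081  0.0002 -0.0523] -> plus ~.0115 (top)  [-0.0138  0.0002 -0.045 ]
6.15 [0.5217 0.1442 0.2211] yaw -9.54 tilt [ 4.4e-03  3.0e-04 -1.0e+00] F [ 0.  -0.2 -4.2] M [-0.11  0.06 -0.01] w 0.0315 39.95532819069922 q [0.06 0.42 1.65 0.   1.07 0.23]
delta tool [-0.3114  0.049   0.016 ]
```

>>> arm_command:
  delta_rot:
    - [0,0,-3]
    - [0,0,-8]
    - [0,0,-14]
    - [0,0,-20]
    - [0,0,-26]
    - [0,0,-32]
    - [0,0,-38]
    - [0,0,-44]
    - [0,0,-49]
    - [0,0,-54]
    - [0,0,-57]
    - [0,0,-58]
  delta_pos:
    - [-0.015,0.0025,0]
    - [-0.04,0.0065,0]
    - [-0.07,0.0113,0]
    - [-0.103,0.0167,0]
    - [-0.137,0.0221,0]
    - [-0.171,0.0276,0]
    - [-0.205,0.0331,0]
    - [-0.238,0.0384,0]
    - [-0.268,0.0433,0]
    - [-0.292,0.0472,0]
    - [-0.307,0.0496,0]
    - [-0.3123,0.0505,0]
  gripper: [0.4,0.4,0.4,0.4,0.4,0.4,0.4,0.4,0.4,0.4,0.4,0.4]

```text
time: 7.15
position: [0.5178, -0.1749, 0.2174]
tool_rot: [0.355, 0.935, -0.0, -0.001]
ft_force: [0.4, 0.7, -4.2]
grip_width: 0.0317
grip_force: 40.0
```

>>> arm_command:
  delta_rot:
    - [0,0,0]
    - [0,0,0]
    - [0,0,0]
  delta_pos:
    - [0,0,0]
    - [0,0,0]
    - [0,0,0]
  gripper: [0.4,0.4,0.4]

```text
time: 7.4
position: [0.5179, -0.1712, 0.2181]
tool_rot: [0.355, 0.935, 0.0, -0.001]
ft_force: [-0.4, 1.4, -4.2]
grip_width: 0.032
grip_force: 40.0
```

```bash
python3 st.py "[.5198,-.1722,.150]"
```

```text
7.4 [ 0.5179 -0.1712  0.2181] yaw 48.45 tilt [-0.0023  0.0018 -1.    ] F [-0.4  1.4 -4.2] M [-0.03 -0.01  0.01] w 0.032 39.95504815131426 q [-0.52  0.43  1.64  0.    1.08 -1.37]
delta tool [-0.0023  0.0005  0.0681]
```

>>> arm_command:
  delta_rot:
    - [0,0,0]
    - [0,0,0]
    - [0,0,0]
    - [0,0,0]
    - [0,0,0]
    - [0,0,0]
    - [0,0,0]
    - [0,0,0]
  delta_pos:
    - [-0.0015,0,0.01]
    - [-0.0015,0,0.02]
    - [-0.0015,0,0.03]
    - [-0.0015,0,0.04]
    - [-0.0015,0,0.05]
    - [-0.0015,0,0.06]
    - [-0.0015,0,0.066]
    - [-0.0015,0,0.066]
  gripper: [0.4,0.4,0.4,0.4,0.4,0.4,0.4,0.4]

```text
time: 8.07
position: [0.5189, -0.1727, 0.1513]
tool_rot: [0.355, 0.935, 0.0, -0.002]
ft_force: [0.4, 0.7, -3.5]
grip_width: 0.0317
grip_force: 40.0
```

```bash
python3 - <<'E'
from h import *
viewer.camera('wrist')
E
python3 st.py "[.5198,-.1722,.138]"
```

```text
8.12 [ 0.5194 -0.173   0.1522] yaw 48.45 tilt [-0.0018  0.0011 -1.    ] F [ 0.1  0.6 -3.5] M [-0.03  0.05  0.  ] w 0.0318 39.95524956844747 q [-0.53  0.52  1.7  -0.    0.93 -1.37]
delta tool [0.0003 0.0009 0.0142]
```

>>> arm_command:
  delta_rot:
    - [0,0,0]
    - [0,0,0]
    - [0,0,0]
    - [0,0,0]
    - [0,0,0]
    - [0,0,0]
  delta_pos:
    - [0,0.0006,0.004]
    - [0,0.0006,0.008]
    - [0,0.0006,0.011]
    - [0,0.0006,0.014]
    - [0,0.0006,0.015]
    - [0,0.0006,0.015]
  gripper: [0.4,0.4,0.4,0.4,0.4,0.4]

```text
time: 8.62
position: [0.5202, -0.1728, 0.1379]
tool_rot: [0.355, 0.935, 0.0, -0.0]
ft_force: [0.7, -0.3, -4.4]
grip_width: 0.0316
grip_force: 40.0
```

```bash
python3 - <<'E'
from h import *
viewer.camera('wrist')
E
python3 st.py "[.5198,-.1722,.134]"
```

```text
8.67 [ 0.5203 -0.1729  0.1381] yaw 48.45 tilt [-1.e-04  0.e+00 -1.e+00] F [ 0.3 -0.2 -4. ] M [-0.05 -0.03 -0.06] w 0.0313 39.9551335349679 q [-0.52  0.54  1.71 -0.    0.89 -1.37]
delta tool [0.0008 0.0001 0.0041]
```

Now I go down past dog height in 1 mm steps, watching the force.

>>> arm_command:
  delta_rot:
    - [0,0,0]
    - [0,0,0]
    - [0,0,0]
    - [0,0,0]
    - [0,0,0]
    - [0,0,0]
    - [0,0,0]
    - [0,0,0]
  delta_pos:
    - [0.0006,0,0.001]
    - [0.0006,0,0.002]
    - [0.0006,0,0.003]
    - [0.0006,0,0.004]
    - [0.0006,0,0.005]
    - [0.0006,0,0.006]
    - [0.0006,0,0.0065]
    - [0.0006,0,0.0065]
  gripper: [0.4,0.4,0.4,0.4,0.4,0.4,0.4,0.4]

```text
time: 9.33
position: [0.5198, -0.1724, 0.1315]
tool_rot: [0.355, 0.935, 0.0, -0.0]
ft_force: [-0.2, 0.1, -3.7]
grip_width: 0.0316
grip_force: 40.0
```

```bash
python3 st.py "[.5198,-.1722,.130]"
```

```text
9.33 [ 0.5198 -0.1724  0.1315] yaw 48.46 tilt [-3.e-04  1.e-04 -1.e+00] F [-0.2  0.1 -3.7] M [-0.03 -0.04  0.03] w 0.0316 39.955236157402396 q [-0.52  0.55  1.71 -0.    0.88 -1.37]
delta tool [0.0002 0.0001 0.0015]
```

No contact 2 mm below dog-top height, so the slots are over the dogs. Continuing gently.

>>> arm_command:
  delta_rot:
    - [0,0,0]
    - [0,0,0]
    - [0,0,0]
    - [0,0,0]
    - [0,0,0]
    - [0,0,0]
  delta_pos:
    - [0,0,0.001]
    - [0,0,0.002]
    - [0,0,0.003]
    - [0,0,0.004]
    - [0,0,0.0045]
    - [0,0,0.0045]
  gripper: [0.4,0.4,0.4,0.4,0.4,0.4]

```text
time: 9.83
position: [0.5196, -0.1722, 0.1269]
tool_rot: [0.355, 0.935, 0.0, -0.0]
ft_force: [-1.2, 1.1, -4.4]
grip_width: 0.0317
grip_force: 40.0
```

```bash
python3 st.py "[.5198,-.1722,.1257]"
```

```text
9.83 [ 0.5196 -0.1722  0.1269] yaw 48.46 tilt [-8.e-04  5.e-04 -1.e+00] F [-1.2  1.1 -4.4] M [ 0.    0.21 -0.01] w 0.0317 39.95538937859237 q [-0.52  0.56  1.72  0.    0.87 -1.37]
delta tool [-0.0002  0.0002  0.0012]
```

>>> arm_command:
  delta_rot:
    - [0,0,0]
    - [0,0,0]
    - [0,0,0]
    - [0,0,0]
    - [0,0,0]
    - [0,0,0]
  delta_pos:
    - [0.0005,0,0.0]
    - [0.0005,0,0.0005]
    - [0.0005,0,0.001]
    - [0.0005,0,0.0015]
    - [0.0005,0,0.002]
    - [0.0005,0,0.002]
  gripper: [0.4,0.4,0.4,0.4,0.4,0.4]

```text
time: 10.33
position: [0.5194, -0.1721, 0.1257]
tool_rot: [0.355, 0.935, -0.0, -0.0]
ft_force: [-2.0, 1.5, 1.7]
grip_width: 0.0316
grip_force: 40.0
```

```bash
python3 st.py "[.5198,-.1722,.1257]"
```

```text
10.33 [ 0.5194 -0.1721  0.1257] yaw 48.46 tilt [-1.e-04 -0.e+00 -1.e+00] F [-2.   1.5  1.7] M [0.19 0.39 0.  ] w 0.0316 39.95497852563858 q [-0.52  0.56  1.72 -0.    0.86 -1.37]
delta tool [-0.0004  0.0002 -0.    ]
```

>>> arm_command:
  delta_rot:
    - [0,0,0]
    - [0,0,0]
    - [0,0,0]
    - [0,0,0]
    - [0,0,0]
  delta_pos:
    - [0.0005,0,0]
    - [0.0008,0,0.0003]
    - [0.0008,0,0.0006]
    - [0.0008,0,0.0008]
    - [0.0008,0,0.0008]
  gripper: [0.4,0.4,0.4,0.4,0.4]

```text
time: 10.75
position: [0.5194, -0.172, 0.1257]
tool_rot: [0.355, 0.935, -0.0, 0.001]
ft_force: [-3.1, 0.6, 7.4]
grip_width: 0.0315
grip_force: 40.0
```

```bash
python3 st.py "[.5198,-.1722,.1257]"
```

```text
10.75 [ 0.5194 -0.172   0.1257] yaw 48.46 tilt [ 0.0015 -0.0012 -1.    ] F [-3.1  0.6  7.4] M [ 0.19  0.56 -0.03] w 0.0315 39.9543437641114 q [-0.52  0.56  1.72 -0.    0.86 -1.37]
delta tool [-0.0004  0.0001 -0.    ]
```

z is exactly the predicted home height and stays put under more load: seated. Now I turn clockwise (+ about tool z).

>>> arm_command:
  delta_rot:
    - [0,0,3]
    - [0,0,7]
    - [0,0,11]
    - [0,0,15]
    - [0,0,19]
    - [0,0,23]
    - [0,0,27]
    - [0,0,31]
    - [0,0,35]
    - [0,0,39]
    - [0,0,42]
    - [0,0,44]
  delta_pos:
    - [0,-0.0001,-0.0003]
    - [0,-0.0002,-0.0003]
    - [0,-0.0003,-0.0003]
    - [0,-0.0003,-0.0003]
    - [0.0001,-0.0004,-0.0003]
    - [0.0001,-0.0005,-0.0003]
    - [0.0001,-0.0006,-0.0003]
    - [0.0002,-0.0007,-0.0003]
    - [0.0002,-0.0007,-0.0003]
    - [0.0003,-0.0008,-0.0003]
    - [0.0003,-0.0009,-0.0003]
    - [0.0004,-0.0009,-0.0003]
  gripper: [0.4,0.4,0.4,0.4,0.4,0.4,0.4,0.4,0.4,0.4,0.4,0.4]

```text
time: 11.75
position: [0.5192, -0.1722, 0.1257]
tool_rot: [0.68, 0.734, 0.0, 0.001]
ft_force: [-0.7, 2.1, 4.7]
grip_width: 0.0313
grip_force: 40.0
```

```bash
python3 st.py
```

```text
11.75 [ 0.5192 -0.1722  0.1257] yaw 4.39 tilt [ 0.0027 -0.0012 -1.    ] F [-0.7  2.1  4.7] M [0.24 0.24 0.28] w 0.0313 40.00009399373084 q [-0.52  0.56  1.72  0.    0.86 -0.6 ]
```

Turning against 0.28 N m of friction, as expected. About 12° remain.

>>> arm_command:
  delta_rot:
    - [0,0,2]
    - [0,0,4]
    - [0,0,6]
    - [0,0,8]
    - [0,0,9]
    - [0,0,9.5]
  delta_pos:
    - [0,0,0]
    - [0,0,0]
    - [0,-0.0001,0]
    - [0,-0.0001,0]
    - [0,-0.0002,0]
    - [0,-0.0002,0]
  gripper: [0.4,0.4,0.4,0.4,0.4,0.4]

```text
time: 12.25
position: [0.5192, -0.1723, 0.1257]
tool_rot: [0.737, 0.675, 0.001, 0.001]
ft_force: [0.3, 2.1, 4.5]
grip_width: 0.0317
grip_force: 40.0
```

>>> arm_command:
  delta_rot:
    - [0,0,0.5]
    - [0,0,1]
    - [0,0,1.5]
  delta_pos:
    - [0,0,0]
    - [0,0,0]
    - [0,0,0]
  gripper: [0.4,0.4,0.4]

```text
time: 12.5
position: [0.5192, -0.1723, 0.1257]
tool_rot: [0.746, 0.666, 0.001, 0.001]
ft_force: [-0.2, 1.3, 5.4]
grip_width: 0.0314
grip_force: 40.0
```

```bash
python3 st.py
```

```text
12.5 [ 0.5192 -0.1723  0.1257] yaw -6.51 tilt [ 0.003  -0.0012 -1.    ] F [-0.2  1.3  5.4] M [0.3  0.28 0.25] w 0.0314 40.00121514312923 q [-0.52  0.56  1.72  0.    0.86 -0.41]
```

Not yet at the stop. Next are half-degree steps.

>>> arm_command:
  delta_rot:
    - [0,0,0.5]
    - [0,0,1]
    - [0,0,1.5]
    - [0,0,1.5]
  delta_pos:
    - [0,0,0]
    - [0,0,0]
    - [0,0,0]
    - [0,0,0]
  gripper: [0.4,0.4,0.4,0.4]

```text
time: 12.83
position: [0.5192, -0.1723, 0.1257]
tool_rot: [0.755, 0.656, 0.001, 0.001]
ft_force: [-0.1, 2.1, 4.8]
grip_width: 0.0314
grip_force: 40.0
```

```bash
python3 st.py
```

```text
12.83 [ 0.5192 -0.1723  0.1257] yaw -8.02 tilt [ 0.0031 -0.0012 -1.    ] F [-0.1  2.1  4.8] M [0.26 0.26 0.18] w 0.0314 39.990901979617774 q [-0.53  0.56  1.72  0.    0.86 -0.39]
```

>>> arm_command:
  delta_rot:
    - [0,0,0.5]
    - [0,0,1]
  delta_pos:
    - [0,0,0]
    - [0,0,0]
  gripper: [0.4,0.4]

```text
time: 13.0
position: [0.5192, -0.1723, 0.1257]
tool_rot: [0.76, 0.649, 0.001, 0.001]
ft_force: [-0.5, 2.4, 6.1]
grip_width: 0.0315
grip_force: 40.0
```

>>> arm_command:
  delta_rot:
    - [0,0,0.5]
    - [0,0,0.5]
  delta_pos:
    - [0,0,0]
    - [0,0,0]
  gripper: [0.4,0.4]

```text
time: 13.17
position: [0.5192, -0.1723, 0.1257]
tool_rot: [0.763, 0.646, 0.001, 0.001]
ft_force: [0.8, 2.2, 5.4]
grip_width: 0.0316
grip_force: 40.0
```

```bash
python3 st.py
```

```text
13.17 [ 0.5192 -0.1723  0.1257] yaw -9.5 tilt [ 0.003  -0.0012 -1.    ] F [0.8 2.2 5.4] M [0.31 0.25 0.27] w 0.0316 40.00284149777144 q [-0.53  0.56  1.72  0.    0.86 -0.36]
```

>>> arm_command:
  delta_rot:
    - [0,0,0.5]
    - [0,0,0.5]
  delta_pos:
    - [0,0,0]
    - [0,0,0]
  gripper: [0.4,0.4]

```text
time: 13.33
position: [0.5192, -0.1723, 0.1257]
tool_rot: [0.766, 0.643, 0.001, 0.002]
ft_force: [-0.6, 2.1, 4.9]
grip_width: 0.0317
grip_force: 40.1
```

```bash
python3 st.py
```

```text
13.33 [ 0.5192 -0.1723  0.1257] yaw -9.92 tilt [ 0.0029 -0.0016 -1.    ] F [-0.6  2.1  4.9] M [0.31 0.21 0.56] w 0.0317 40.08892416022718 q [-0.52  0.56  1.72  0.    0.86 -0.35]
```

>>> arm_command:
  delta_rot:
    - [0,0,0.5]
    - [0,0,0.5]
  delta_pos:
    - [0,0,0]
    - [0,0,0]
  gripper: [0.4,0.4]

```text
time: 13.5
position: [0.5191, -0.1723, 0.1257]
tool_rot: [0.768, 0.641, 0.0, 0.002]
ft_force: [-0.1, 1.7, 4.9]
grip_width: 0.0318
grip_force: 40.2
```

```bash
python3 st.py; python3 - <<'E'
from h import *
c=cam('top');cv2.imwrite('pics/t5.png',np.hstack([cv2.resize(c['pixels'][200:285,245:335],(400,400),interpolation=cv2.INTER_CUBIC),cv2.resize(cam('scene')['pixels'][140:220,175:255],(400,400),interpolation=cv2.INTER_CUBIC)]))
E
```

```text
13.5 [ 0.5191 -0.1723  0.1257] yaw -10.34 tilt [ 0.0027 -0.0019 -1.    ] F [-0.1  1.7  4.9] M [0.34 0.18 0.78] w 0.0318 40.226060980930924 q [-0.52  0.56  1.72 -0.    0.86 -0.34]
```

View pics/t5.png

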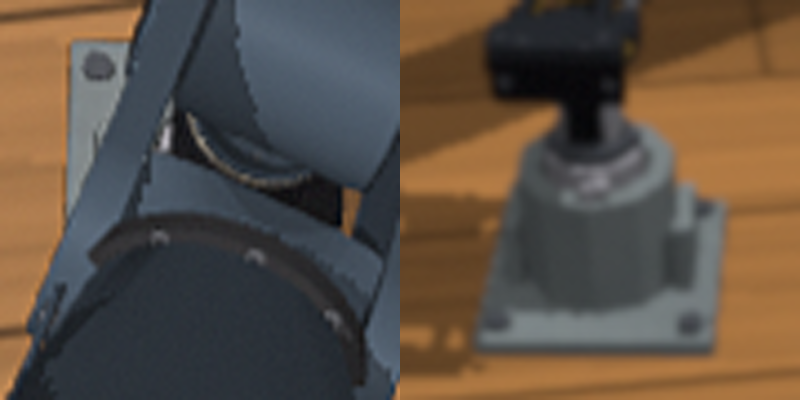

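The torque climbs 0.27 → 0.56 → 0.78 N m with hardly any rotation, so the spindle is at its stop. The scene view shows the lug by the pin and the flange down on the spindle. I'll relax the torque and down-force, then open.

>>> arm_command:
  delta_rot:
    - [0,0,-0.5]
    - [0,0,-1]
    - [0,0,-1.2]
    - [0,0,-1.2]
  delta_pos:
    - [0,0,-0.0003]
    - [0,0,-0.0006]
    - [0,0,-0.0006]
    - [0,0,-0.0006]
  gripper: [0.4,0.4,0.4,0.4]
  grip_force: 10

```text
time: 13.93
position: [0.5189, -0.1723, 0.1257]
tool_rot: [0.763, 0.647, 0.001, 0.001]
ft_force: [1.3, 2.1, 4.1]
grip_width: 0.0321
grip_force: 9.9
```

```bash
python3 st.py
```

```text
13.93 [ 0.5189 -0.1723  0.1257] yaw -9.38 tilt [ 2.6e-03 -6.0e-04 -1.0e+00] F [1.3 2.1 4.1] M [ 0.2  -0.3  -0.08] w 0.0321 9.879441725788638 q [-0.53  0.56  1.72  0.    0.86 -0.36]
```

>>> arm_command:
  delta_rot:
    - [0,0,0]
    - [0,0,0]
    - [0,0,0]
    - [0,0,0]
    - [0,0,0]
    - [0,0,0]
  delta_pos:
    - [0,0,0]
    - [0,0,0]
    - [0,0,0]
    - [0,0,0]
    - [0,0,0]
    - [0,0,0]
  gripper: [0.2,0.1,0,-0.2,-0.4,-0.4]

```text
time: 14.43
position: [0.5176, -0.172, 0.125]
tool_rot: [0.762, 0.647, -0.0, -0.0]
ft_force: [-0.0, 0.2, -0.3]
grip_width: 0.0555
grip_force: 0.0
```

>>> arm_command:
  delta_rot:
    - [0,0,0]
    - [0,0,0]
    - [0,0,0]
    - [0,0,0]
    - [0,0,0]
    - [0,0,0]
    - [0,0,0]
    - [0,0,0]
  delta_pos:
    - [0,0,-0.01]
    - [0,0,-0.03]
    - [0,0,-0.05]
    - [0,0,-0.08]
    - [0,0,-0.1]
    - [0,0,-0.11]
    - [0,0,-0.11]
    - [0,0,-0.11]
  gripper: [-0.4,-0.4,-0.4,-0.4,-0.4,-0.4,-0.4,-0.4]

```text
time: 15.1
position: [0.5176, -0.1719, 0.2354]
tool_rot: [0.762, 0.647, 0.0, 0.0]
ft_force: [-0.1, -0.4, -0.2]
grip_width: 0.0612
grip_force: 0.0
```

>>> arm_command:
  delta_rot:
    - [0,0,0]
    - [0,0,0]
    - [0,0,0]
    - [0,0,0]
    - [0,0,0]
  delta_pos:
    - [-0.05,0,0]
    - [-0.05,0,0]
    - [-0.05,0,0]
    - [-0.05,0,0]
    - [-0.05,0,0]
  gripper: [-0.4,-0.4,-0.4,-0.4,-0.4]

```text
time: 15.52
position: [0.509, -0.2202, 0.234]
tool_rot: [0.762, 0.647, -0.0, -0.002]
ft_force: [1.3, -0.2, -0.3]
grip_width: 0.0607
grip_force: 0.0
```

```bash
python3 st.py; python3 - <<'E'
from h import *
c=cam('wrist');p=proj(c,[.5185,-.171,.13]);print(p)
import pickle;pickle.dump(c,open('c6.pkl','wb'))
u,v=p.astype(int);x0,y0=max(u-100,0),max(v-75,0);print(x0,y0)
cv2.imwrite('pics/w6.png',cv2.resize(c['pixels'][y0:y0+150,x0:x0+200],(800,600),interpolation=cv2.INTER_CUBIC))
E
```

```text
15.52 [ 0.509  -0.2202  0.234 ] yaw -9.35 tilt [-0.0024  0.0024 -1.    ] F [ 1.3 -0.2 -0.3] M [-0.11  0.11  0.01] w 0.0607 0.0 q [-0.61  0.42  1.6   0.    1.13 -0.45]
[265.01008124 132.66099016]
165 57
```

View pics/w6.png

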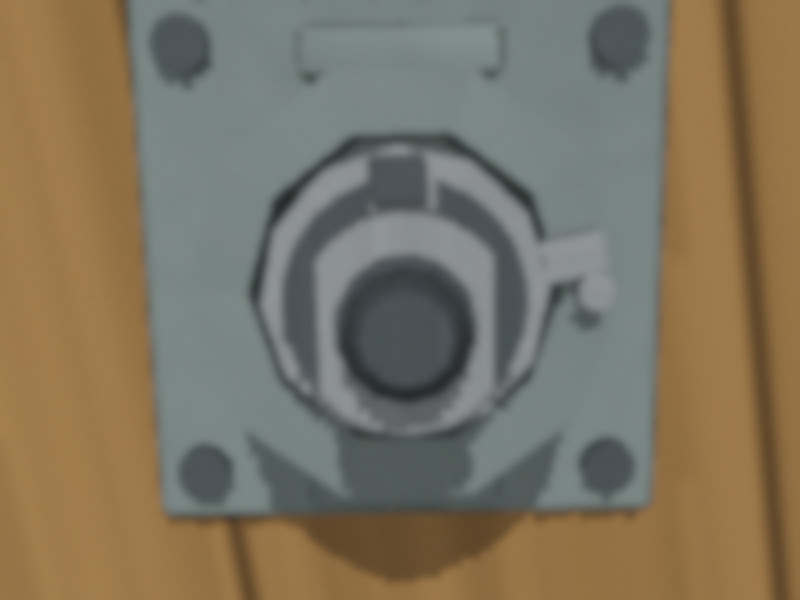

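The lug (575,255) rests against the pin (597,292). The dog sits in its slot at (397,180), bearing on the driving side, and the flange is flat on the face. The gripper is clear, so I'll hand in.

```bash
python3 -c "
from rig import robot
print(robot.hand_in())"
```

```text
the job is handed in; nothing more can be done
None
```

The burr holder is seated home in the spindle with its slots over the dogs, turned clockwise to the stop and released; I handed the job in at about 15.6 s of the 72 s allowed, but no verdict was returned.

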